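# Slide the brass drill guide into the jig plate's pocket

## Task

Set up the drill jig: slide the brass drill guide across the metal plate, without lifting it off, until its round base drops into the shallow round pocket and lies flat on the pocket's floor. Leave the dark steel guide where it stands, and let go of the brass one.

Things in the scene. Friction and masses are not known exactly. Their poses are not given: they have to be found in the camera images.
- brass_guide: the yellow brass drill guide to be seated: a flat round disc 60 mm across and 6 mm thick with an upright round tube 28 mm across in its middle, 45 mm high in all, about 0.22 kg, loose on the plate. It can be gripped by the tube from above. Origin at the centre of the disc's underside, z up along the tube
- steel_guide: the dark grey steel drill guide, same shape and size as the brass one, also loose on the plate; it stays where it is. Origin at the centre of its underside, z up
- jig_plate: the bright metal jig plate, fixed to the bench: 180 mm along its x, 250 mm along its y, 18 mm thick, with one pocket. Origin at the centre of its underside (on the bench top), z up; the guides stand on the half towards its -x, one to its +y and one to its -y side
- pocket (a point): centre of the floor of the round pocket with a dark floor: 76 mm across, 6 mm deep (so the floor lies 12 mm above the bench and a seated disc is flush with the plate's top). It lies 42 mm from the plate's centre along the plate's +x
Not all that is in view belongs to the job. What is shaped like the brass_guide but purple is not meant.

How it is judged (in metres and radians):
At the end, for the whole second after the job is handed in: The brass guide lies at rest on the pocket's floor (underside within 2 mm of it, tilted less than 3 degrees, centre within 11 mm of the pocket's), and the steel guide is within 20 mm of where it stood (horizontal distance between brass_guide and pocket below 0.011 m and z of brass_guide in the frame of pocket below 0.002 m and angle between brass_guide's own z axis and vertical below 0.05 rad and linear speed of brass_guide below 0.01 m/s and distance of steel_guide from where it was at the start of the episode below 0.02 m); the robot touches nothing.
It fails at once if the brass guide is lifted more than 12 mm above the plate's top (z of brass_guide in the frame of jig_plate above 0.03 m).
It fails at once if the steel guide is moved more than 20 mm (distance of steel_guide from where it was at the start of the episode above 0.02 m).
It also fails if it takes over 32 s, if anything falls off the work surface, if the arm or the gripper's body presses on something with over 40 N, if the wrist force passes 120 N, or if a joint passes its speed limit or range.

## Robot

A 6-joint arm with a two-finger parallel gripper is mounted at the origin on a cart in front of the work surface, level with it; the furniture and walls round the work are solid. World frame = base frame: x ahead of the robot, y to its left, z up, the work surface at z = 0. Lengths are in mm, angles in degrees, forces in N, time in s.
With the tool pointing down it reaches from about 300 to 850 mm from the base axis. Payload 4.2 kg.
Tool frame: the origin (TCP) lies on the centre line of the jaws, within the pads' length; the fingertips stand 14 mm ahead of it and the grasp point (between the pads) lies 5 mm behind it; z points along the fingers, y is the line along which they close (so a half turn about z gives the same grasp; the last joint's range is limited). The gripper opens to 91 mm and grips with 3 to 60 N. Pads are 32 mm wide; open, the fingers measure 118 mm over their backs; the gripper's body (76 mm by 178 mm) begins 60 mm behind the grasp point.
Start: joints at [66.75, 18.312, 89.639, -0, 72.044, -1.146], TCP at [216.376, 532.751, 227.976] pointing down, gripper open.
Joint ranges: [-177.97, 177.97], [-48.28, 115.42], [12.27, 149.76], [-77.06, 257.06], [2.81, 150.46], [-146.56, 146.56]. Speed limits (degrees/s): [147.25, 147.25, 180, 180, 180, 180].

## Interface

Orientations are given as [roll, pitch, yaw] about the fixed x, y, z axes, in that order (R = Rz(yaw) Ry(pitch) Rx(roll)).
In Python, from workcell import env gives the robot as it stands.
- The arm moves only by the tool arm_command, never from a script. Its argument "motion" is a list of rows, each an object with "offset": the shift along the tool's x, y, z in m, a list of three; "spin": the turn about the tool's z in rad. In form: [{"offset": [tx, ty, tz], "spin": spin}, ...]. A call has 1 to 5 rows; each row shifts and turns the commanded pose from where the row before left it, along the tool's axes as they then stand; what a row does not reach is not made up. A row lasts 1/8 s, in which the tool goes at most 62.5 mm and 10.7 degrees, less where a joint would pass 70% of its speed; a pose out of reach is approached as far as the arm can. A call with a gripper value outside its range is refused whole. "jaw" is the finger opening in m, from 0 to 0.0912, set as the call begins (left out, the last holds). The fingers move at their own pace and stop on an object; "newtons" is the grip in N (left out, the last holds). Time passes only in rows, so rows that do not move let the fingers close. It gives the time, the measured TCP pose, the force, the opening and the grip force at its end, in the units of the state.
- env.state(): the state, without advancing time (a new reading comes with each control period).
- env.grab_frame(name): name is "side" or "top"; returns (picture, depth): 420x560x3 uint8, blue, green, red; 420x560 float32, mm along the optical axis (not along the pixel's ray), 0 where there is no reading.
- env.camera_model(name): a dict with "fx", "fy", "cx", "cy" (pixels), "k1" (the pictures are not rectified: a ray, as slopes to the right and down, at radius r is drawn at 1 + k1 r^2 times it, then the intrinsics apply), "eye" and "rotation" of the camera in the world. Camera axes: x right, y down, z forward; pixel columns grow to the right and rows downward; lengths in mm; the calibration is good to about 2 mm. A picture is of the moment at which its call begins. camera_model takes no time and is no camera call.
- env.job_done(): hands the job in; it is judged then, once.
Trained networks look in the newest picture that a camera, given by its name, has taken for a name from the list of things; names that differ only in an ending like _2 or _b are one class to them, and where a whole thing is asked for, a point or a joint stands for the part that bears it (a point fixed in the world has none). Each returns a list of dicts, best first, with "score" (0 to 1); they miss things now and then, are a little off and sometimes report something else, mostly with a low value. They report only what shows in the picture. A call takes as long as a camera call. They do not tell look-alikes from the thing itself.
- env.boxes_of(camera, target): "bbox" ([left, top, right, bottom] in pixels, round what is visible of it).
- env.pinpoint(camera, target): "location" ([column, row] in pixels: a listed point, or the origin of a listed thing).
The state is a dict: "time_s": time; "qpos": joint angles; "qvel": joint speeds; "effort": joint torques, N m; "ee_pos": TCP position; "ee_rot": TCP orientation; "force": force on the tool from outside, world axes, zero at the start; "torque": the same for the moment, N m; "gripper_width": finger opening in mm; "gripper_force": force on a finger pad.
Only numpy, scipy, OpenCV 4.12 (cv2) and the standard library are available. Lean on these libraries where they do the work, as an engineer would, in place of code of your own. Each camera call takes 0.05 s, during which the arm holds its last target. There are 200 camera calls.

## Working session

There is one attempt and no reset: what is moved stays moved. The work goes in short steps, Python scripts to look and compute and a tool call to move; the robot and the scene stay as the last step left them, time stands still between calls to the robot, and variables do not carry over. Pictures are saved under pics/ and viewed, at most 10 in all, crops included, and the job is handed in when it is done.

Besides the shell and the picture viewer there is one more tool, called after "Call:" as name(argument=value, ...), one argument or row to a line, values as JSON. arm_command: Moves the arm, as the interface text tells. Its arguments: {"type":"object","properties":{"motion":{"type":"array"},"jaw":{"type":"number"},"newtons":{"type":"number"}},"required":["motion"]}

```bash
mkdir -p pics
cat > h.py <<'E'
import numpy as np, cv2
from workcell import env
def ray(cam,u,v):
    m=env.camera_model(cam); K=np.array([[m['fx'],0,m['cx']],[0,m['fy'],m['cy']],[0,0,1.]])
    # invert p*(1+k1 r^2)
    s=cv2.undistortPoints(np.array([[[u,v]]],float),K,np.array([m['k1'],0,0,0.]))[0,0]
    return np.array(m['eye'],float), np.array(m['rotation'],float), np.array([s[0],s[1],1.])
def at_z(cam,u,v,z):
    e,R,d=ray(cam,u,v); w=R@d; return e+w*(z-e[2])/w[2]
def at_depth(cam,u,v,dep):
    e,R,d=ray(cam,u,v); return e+R@d*dep
E
python3 - <<'E'
from h import *
for c in("top","side"):
    p,d=env.grab_frame(c); cv2.imwrite(f"pics/{c}0.png",p); np.save(f"{c}0.npy",d)
    m=env.camera_model(c); print(c,{k:np.round(v,3).tolist() for k,v in m.items()})
    for t in("brass_guide","steel_guide","jig_plate","pocket"):
        for r in env.pinpoint(c,t)[:3]:
            u,v=r['location'];z={"pocket":12,"jig_plate":0}.get(t,18)
            print(c,t,np.round(r['location'],1),round(r['score'],2),np.round(at_z(c,u,v,z),1))
        print([ (np.round(r['bbox']).tolist(),round(r['score'],2)) for r in env.boxes_of(c,t)[:3]])
s=env.state();print(s['time_s'],s['ee_pos'],s['ee_rot'])
E
```

```text
top {'fx': 387.787, 'fy': 387.787, 'cx': 277.466, 'cy': 209.785, 'k1': -0.045, 'eye': [492.892, 159.047, 894.144], 'rotation': [-177.285, 0.434, -89.895]}Traceback (most recent call last):
  File "<stdin>", line 8, in <module>
  File "h.py", line 9, in at_z
    e,R,d=ray(cam,u,v); w=R@d; return e+w*(z-e[2])/w[2]
                                                   ~^^^
IndexError: invalid index to scalar variable.
```

View pics/top0.png

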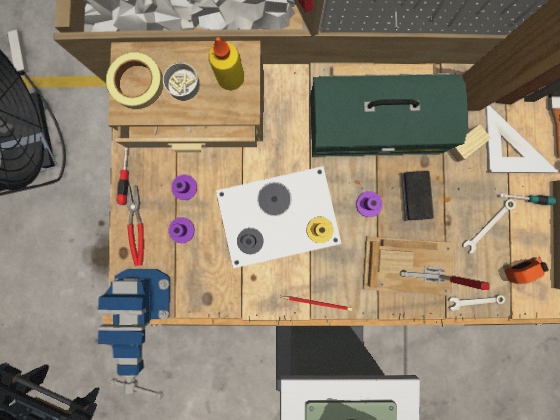

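The top view shows the brass guide at about (320,230), the dark steel guide at (249,240) and the pocket at (274,198). The purple look-alikes are at (184,187), (181,230) and (369,204), so I choose the yellow one on the plate. The camera rotation is given as roll/pitch/yaw, so I need to fix the helper.

```bash
sed -i "s/np.array(m\['rotation'\],float)/Rot.from_euler('xyz',m['rotation'],degrees=True).as_matrix()/; 1a from scipy.spatial.transform import Rotation as Rot" h.py
python3 - <<'E'
from h import *
for c in("top","side"):
    p,d=env.grab_frame(c); cv2.imwrite(f"pics/{c}1.png",p); np.save(f"{c}0.npy",d)
    for t in("brass_guide","steel_guide","jig_plate","pocket"):
        for r in env.pinpoint(c,t)[:3]:
            u,v=r['location'];z={"pocket":12,"jig_plate":0}.get(t,18)
            print(c,t,np.round(r['location'],1),round(r['score'],2),np.round(at_z(c,u,v,z),1))
    if c=="top":
        hsv=cv2.cvtColor(p,cv2.COLOR_BGR2HSV)
        cv2.imwrite("pics/crop1.png",cv2.resize(p[155:280,205:350],None,fx=4,fy=4,interpolation=cv2.INTER_CUBIC))
        for u,v in((320,230),(249,240),(274,198),(300,200)): print(u,v,d[v,u],np.round(at_depth(c,u,v,d[v,u]),1))
        g=p[155:280,205:350]
        W=((g.min(2)>170)).astype(np.uint8); n=cv2.findContours(W,0,2)[0]; k=max(n,key=cv2.contourArea)
        b=cv2.boxPoints(cv2.minAreaRect(k))+[205,155]
        print("plate corners",[np.round(at_z(c,*q,18)[:2],1).tolist() for q in b])
s=env.state();print(s['time_s'],s['ee_pos'],s['ee_rot'])
E
```

```text
top brass_guide [178.4 229.9] 0.96 [488.4 390.3  18. ]
top brass_guide [183.9 189.9] 0.81 [579.5 379.   18. ]
top brass_guide [317.1 229.6] 0.77 [489.8  76.3  18. ]
top steel_guide [248.9 243. ] 0.93 [459.3 230.1  18. ]
top jig_plate [278.4 219.4] 0.96 [513.1 163.7   0. ]
top pocket [273.2 199. ] 0.67 [559.3 175.6  12. ]
top pocket [318.7 230.3] 0.43 [488.2  72.1  12. ]
320 230 828.34314 [489.1  74.4  64. ]
249 240 828.3474 [467.5 226.1  64.2]
274 198 885.43915 [561.7 173.8  11.1]
300 200 879.89343 [556.8 114.7  15.9]
plate corners [[579.9, 308.1], [636.8, 61.6], [458.5, 21.7], [402.2, 265.8]]
side brass_guide [258.4 176.5] 0.94 [544.8 -15.1  18. ]
side brass_guide [278.6 200.9] 0.91 [499.8  79.4  18. ]
side brass_guide [284.3 312.5] 0.62 [499.  401.9  18. ]
side steel_guide [297.2 248.9] 0.56 [467.1 236.6  18. ]
side jig_plate [270.7 233.6] 0.83 [518.6 169.5   0. ]
side pocket [252.5 229.6] 0.8 [557.  170.6  12. ]
0.6 [216.37856219 532.76306922 227.98058467] [1.79993816e+02 4.89020585e-04 1.57897467e+02]
```

View pics/crop1.png

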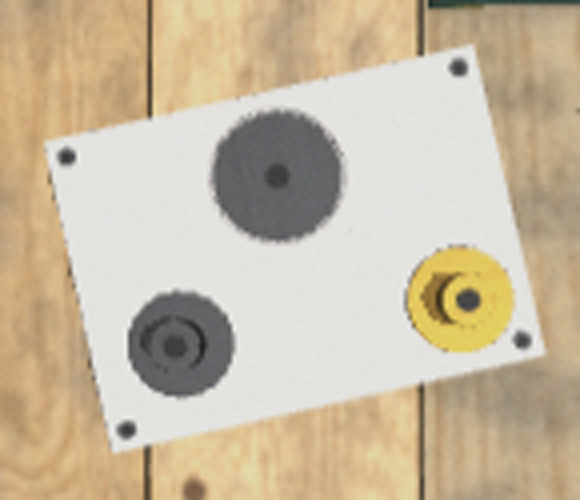

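View pics/side1.png

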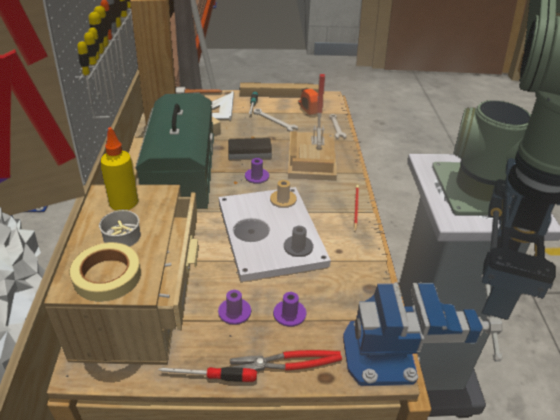

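Both pictures agree. The yellow guide is at crop (460,299), and world coordinates put it at about (489,70), with the pocket at (560,173) and the steel guide at (463,229). In the side view the brass is at (283,195), the steel at (298,243) and the purples at (257,172), (234,306) and (290,308). The choice stands, so I'll go above the brass guide.

Call:
arm_command(
  motion=[
    {"offset": [-0.043, -0.033, 0], "spin": 0},
    {"offset": [-0.043, -0.033, 0], "spin": 0},
    {"offset": [-0.043, -0.033, 0], "spin": 0},
    {"offset": [-0.043, -0.033, 0], "spin": 0},
    {"offset": [-0.043, -0.033, 0], "spin": 0},
  ],
  jaw=0.09,
)

```text
time_s: 1.23
ee_pos: [354.2, 297.5, 228.2]
ee_rot: [179.9, 0.0, 157.9]
force: [0.2, 0.4, -0.4]
gripper_width: 90.3
gripper_force: 0.0
```

Call:
arm_command(
  motion=[
    {"offset": [-0.043, -0.033, 0], "spin": 0},
    {"offset": [-0.043, -0.033, 0], "spin": 0},
    {"offset": [-0.043, -0.033, 0], "spin": 0},
    {"offset": [-0.043, -0.033, 0], "spin": 0},
    {"offset": [-0.04, -0.03, 0], "spin": 0},
  ],
)

```text
time_s: 1.85
ee_pos: [489.8, 67.3, 228.2]
ee_rot: [180.0, 0.0, 157.9]
force: [0.1, 1.0, -0.5]
gripper_width: 89.6
gripper_force: 0.0
```

Call:
arm_command(
  motion=[
    {"offset": [0, 0, 0.04], "spin": 0},
    {"offset": [0, 0, 0.04], "spin": 0},
    {"offset": [0, 0, 0.02], "spin": 0},
    {"offset": [0, 0, 0], "spin": 0},
  ],
)

```text
time_s: 2.35
ee_pos: [487.9, 69.0, 126.7]
ee_rot: [-179.9, -0.2, 157.9]
force: [-0.2, 0.0, 0.2]
gripper_width: 89.8
gripper_force: 0.0
```

```bash
cat > look.py <<'E'
from h import *
import sys
n=sys.argv[1]
a=Rot.from_euler
s=env.state();P=np.array(s['ee_pos']);R=a('xyz',s['ee_rot'],degrees=True).as_matrix()
print(s['time_s'],P.round(1),np.round(s['ee_rot'],2),s['gripper_width'],np.round(s['force'],1))
for c in("side","top"):
    p,d=env.grab_frame(c)
    if c=="side": cv2.imwrite(f"pics/{n}.png",cv2.resize(p[130:320,180:400],None,fx=3,fy=3,interpolation=cv2.INTER_CUBIC))
    else: cv2.imwrite(f"pics/{n}t.png",cv2.resize(p[155:280,205:350],None,fx=4,fy=4,interpolation=cv2.INTER_CUBIC))
    h=cv2.cvtColor(p,cv2.COLOR_BGR2HSV); m=cv2.inRange(h,(14,60,60),(35,255,255))
    for t in("brass_guide","steel_guide","pocket"):
        for r in env.pinpoint(c,t)[:4]:
            u,v=r['location'];w=at_z(c,u,v,12 if t=="pocket" else 18)
            print(c,t,np.round(r['location'],1),round(r['score'],2),w.round(1),"tool delta",(R.T@(w-P)).round(1))
E
python3 look.py l1
```

```text
2.35 [487.9  69.  126.7] [-179.91   -0.18  157.89] 89.76719879560957 [-0.2  0.   0.2]
side brass_guide [287.9 309. ] 0.95 [492.3 393.8  18. ] tool delta [117.9 302.8 108.6]
side brass_guide [256.6 175.6] 0.62 [549.1 -18.8  18. ] tool delta [-90.  -58.1 108.5]
side brass_guide [232.1 307.4] 0.61 [591.2 389.9  18. ] tool delta [ 24.8 336.4 108.3]
side brass_guide [281.7 199.7] 0.59 [492.7  74.9  18. ] tool delta [ -2.6   7.5 108.7]
side steel_guide [296.7 245.2] 0.81 [467.5 225.6  18. ] tool delta [ 77.5 137.7 108.7]
side pocket [250.3 230.7] 0.64 [561.5 174.2  12. ] tool delta [-29.  125.4 114.4]
top brass_guide [183.6 185.7] 0.8 [589.1 379.8  18. ] tool delta [ 23.  326.3 108.3]
top brass_guide [179.5 228. ] 0.57 [492.7 387.9  18. ] tool delta [115.2 297.5 108.6]
top steel_guide [247.  241.6] 0.83 [462.5 234.4  18. ] tool delta [ 85.5 143.8 108.7]
top pocket [271.1 199.7] 0.86 [557.7 180.4  12. ] tool delta [-23.1 129.7 114.4]
```

View pics/l1.png

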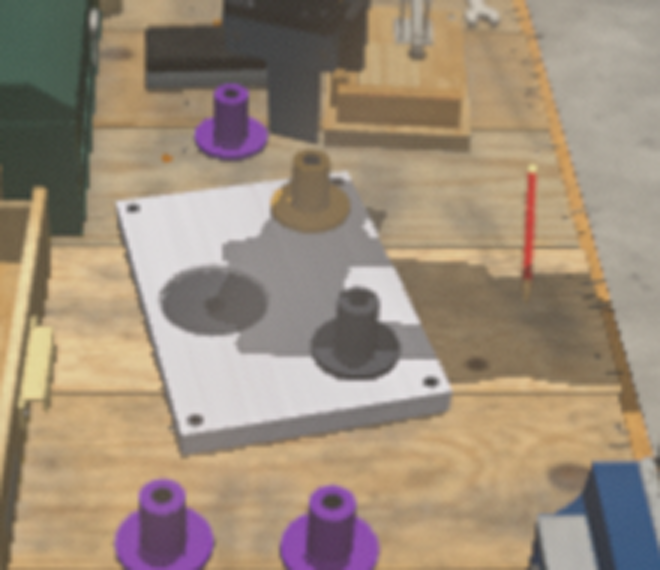

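The side view shows the brass guide right below the gripper (tube top at crop (311,157)). The offset is a few millimetres, well inside the jaw slack, so I'll go down and close gently.

Call:
arm_command(
  motion=[
    {"offset": [0, 0.002, 0.025], "spin": 0},
    {"offset": [0, 0, 0.025], "spin": 0},
    {"offset": [0, 0, 0.02], "spin": 0},
    {"offset": [0, 0, 0.01], "spin": 0},
    {"offset": [0, 0, 0], "spin": 0},
  ],
)

```text
time_s: 3.38
ee_pos: [489.6, 71.0, 47.8]
ee_rot: [-180.0, -0.0, 157.9]
force: [-0.5, -0.0, -0.9]
gripper_width: 89.7
gripper_force: 0.0
```

Call:
arm_command(
  motion=[
    {"offset": [0, 0, 0], "spin": 0},
    {"offset": [0, 0, 0], "spin": 0},
    {"offset": [0, 0, 0], "spin": 0},
    {"offset": [0, 0, 0], "spin": 0},
    {"offset": [0, 0, 0], "spin": 0},
  ],
  jaw=0.0,
  newtons=12,
)

```text
time_s: 4.0
ee_pos: [489.7, 71.0, 48.0]
ee_rot: [180.0, 0.0, 157.9]
force: [-0.5, 0.4, -1.0]
gripper_width: 42.9
gripper_force: 0.0
```

Call:
arm_command(
  motion=[
    {"offset": [0, 0, 0], "spin": 0},
    {"offset": [0, 0, 0], "spin": 0},
    {"offset": [0, 0, 0], "spin": 0},
    {"offset": [0, 0, 0], "spin": 0},
    {"offset": [0, 0, 0], "spin": 0},
  ],
)

```text
time_s: 4.62
ee_pos: [489.7, 71.0, 47.9]
ee_rot: [180.0, 0.0, 157.9]
force: [1.2, 1.2, -0.8]
gripper_width: 28.0
gripper_force: 12.0
```

```bash
python3 look.py l2
```

```text
4.625 [489.7  71.   47.9] [179.99   0.   157.9 ] 27.989195048449815 [ 1.2  1.2 -0.8]
side brass_guide [286.5 310.8] 0.88 [495. 398.  18.] tool delta [118.2 304.9  30. ]
side brass_guide [280. 199.] 0.75 [496.5  72.4  18. ] tool delta [-5.7  3.8 29.9]
side brass_guide [233.2 310.3] 0.7 [589.  396.6  18. ] tool delta [ 30.5 339.1  30. ]
side brass_guide [258.2 174.9] 0.42 [545.3 -21.8  18. ] tool delta [-86.4 -65.1  29.9]
side steel_guide [298.5 246.5] 0.9 [464.1 229.5  18. ] tool delta [ 83.4 137.2  30. ]
side pocket [253.2 228.7] 0.77 [555.5 167.7  12. ] tool delta [-24.6 114.3  36. ]
side pocket [297.5 248.4] 0.46 [465.8 228.6  12. ] tool delta [ 81.5 137.   36. ]
top brass_guide [177.1 230.8] 0.71 [486.4 393.3  18. ] tool delta [124.4 297.3  30. ]
top brass_guide [365.5 202.8] 0.7 [550.6 -33.6  18. ] tool delta [-95.7 -74.1  29.9]
top brass_guide [184.  189.2] 0.59 [581.1 378.8  18. ] tool delta [ 31.2 319.5  30. ]
top brass_guide [246.9 240. ] 0.5 [466.1 234.6  18. ] tool delta [ 83.5 142.7  30. ]
top steel_guide [249.4 239.8] 0.83 [466.5 229.   18. ] tool delta [ 80.9 137.6  30. ]
top pocket [269.6 199.8] 0.76 [557.5 183.8  12. ] tool delta [-20.3 130.   36. ]
```

View pics/l2.png

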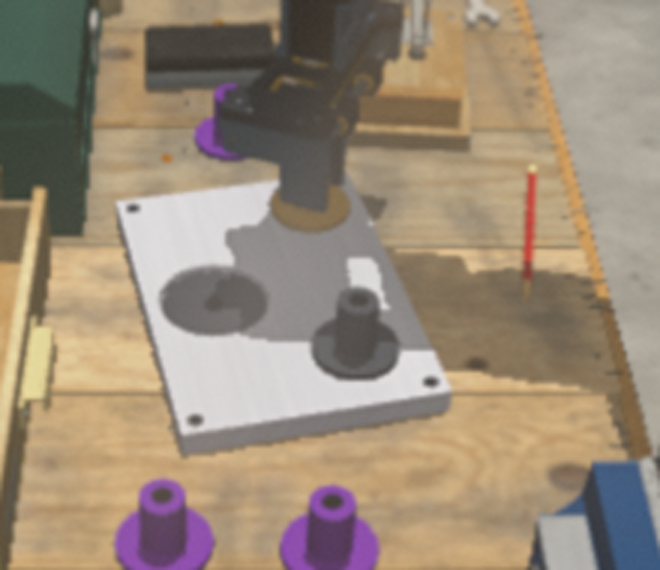

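The brass guide is gripped by its tube (28.0 mm opening) and stands flat. Now I'll slide it to the pocket at the same height.

Call:
arm_command(
  motion=[
    {"offset": [-0.0025, 0.012, 0], "spin": 0},
    {"offset": [-0.0025, 0.012, 0], "spin": 0},
    {"offset": [-0.0025, 0.012, 0], "spin": 0},
    {"offset": [-0.0025, 0.012, 0], "spin": 0},
    {"offset": [-0.0025, 0.012, 0], "spin": 0},
  ],
)

```text
time_s: 5.65
ee_pos: [524.3, 122.6, 47.9]
ee_rot: [-180.0, -0.0, 157.9]
force: [-1.9, -2.0, 1.7]
gripper_width: 27.4
gripper_force: 12.0
```

Call:
arm_command(
  motion=[
    {"offset": [-0.0028, 0.0125, 0], "spin": 0},
    {"offset": [-0.0028, 0.0125, 0], "spin": 0},
    {"offset": [-0.0028, 0.0125, 0], "spin": 0},
    {"offset": [-0.0028, 0.0125, 0], "spin": 0},
    {"offset": [-0.0028, 0.0115, 0], "spin": 0},
  ],
)

```text
time_s: 6.28
ee_pos: [560.7, 174.6, 47.7]
ee_rot: [180.0, 0.0, 157.9]
force: [0.1, 0.8, -1.5]
gripper_width: 27.6
gripper_force: 12.0
```

Call:
arm_command(
  motion=[
    {"offset": [0, 0, 0], "spin": 0},
    {"offset": [0, 0, 0], "spin": 0},
  ],
)

```text
time_s: 6.52
ee_pos: [559.6, 173.5, 47.6]
ee_rot: [-180.0, -0.0, 157.9]
force: [-1.0, 0.3, -1.9]
gripper_width: 27.6
gripper_force: 12.0
```

```bash
python3 look.py l3
```

```text
6.525 [559.6 173.5  47.6] [-1.7998e+02 -4.0000e-02  1.5790e+02] 27.62346788696323 [-1.   0.3 -1.9]
side brass_guide [287.9 310.8] 0.92 [492.5 398.   18. ] tool delta [146.6 182.7  29.6]
side brass_guide [233.8 309.7] 0.72 [588.  395.3  18. ] tool delta [ 57.1 216.2  29.6]
side brass_guide [294.5 249.2] 0.56 [472.6 237.5  18. ] tool delta [104.7  26.6  29.7]
side brass_guide [247.2 227.7] 0.54 [568.  171.6  18. ] tool delta [-8.5  1.4 29.6]
side steel_guide [297.2 245. ] 0.74 [466.5 225.   18. ] tool delta [105.6  12.7  29.7]
side pocket [255.3 229.6] 0.81 [551.1 170.6  12. ] tool delta [ 6.7 -5.9 35.6]
top brass_guide [180.7 188. ] 0.88 [583.8 386.4  18. ] tool delta [ 57.7 206.4  29.6]
top brass_guide [368.2 202.4] 0.82 [551.5 -39.8  18. ] tool delta [ -72.7 -200.7   29.6]
top brass_guide [180.5 230.8] 0.68 [486.4 385.5  18. ] tool delta [147.6 168.9  29.6]
top steel_guide [248.9 239.4] 0.59 [467.4 230.1  18. ] tool delta [106.7  17.8  29.7]
top pocket [273.1 201.2] 0.64 [554.3 175.8  12. ] tool delta [ 5.8  0.1 35.6]
```

View pics/l3.png

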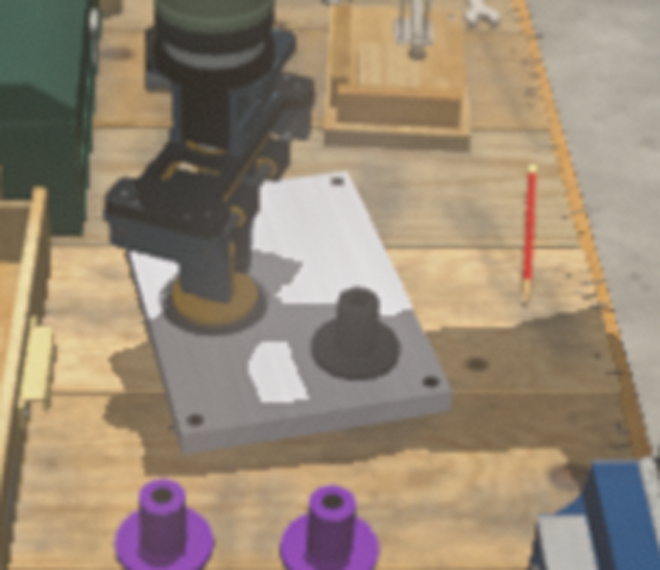

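The disc (crop x 172–262) sits concentric over the pocket (160–268), held just above its floor. I'll lower it 6 mm and then open.

Call:
arm_command(
  motion=[
    {"offset": [0, 0, 0.0015], "spin": 0},
    {"offset": [0, 0, 0.0015], "spin": 0},
    {"offset": [0, 0, 0.0015], "spin": 0},
    {"offset": [0, 0, 0.001], "spin": 0},
    {"offset": [0, 0, 0], "spin": 0},
  ],
)

```text
time_s: 7.55
ee_pos: [559.9, 173.6, 42.3]
ee_rot: [-180.0, -0.0, 157.9]
force: [0.0, -0.6, -1.6]
gripper_width: 27.8
gripper_force: 12.0
```

No contact with the rim, so it's inside the pocket. Releasing.

Call:
arm_command(
  motion=[
    {"offset": [0, 0, 0], "spin": 0},
    {"offset": [0, 0, 0], "spin": 0},
    {"offset": [0, 0, 0], "spin": 0},
    {"offset": [0, 0, 0], "spin": 0},
    {"offset": [0, 0, 0], "spin": 0},
  ],
  jaw=0.09,
)

```text
time_s: 8.18
ee_pos: [560.0, 173.6, 42.5]
ee_rot: [180.0, 0.0, 157.9]
force: [-0.2, -0.6, 0.7]
gripper_width: 74.6
gripper_force: 0.0
```

Call:
arm_command(
  motion=[
    {"offset": [0, 0, 0], "spin": 0},
    {"offset": [0, 0, -0.02], "spin": 0},
    {"offset": [0, 0, -0.03], "spin": 0},
    {"offset": [0, 0, -0.05], "spin": 0},
    {"offset": [0, 0, -0.05], "spin": 0},
  ],
)

```text
time_s: 8.8
ee_pos: [559.7, 173.5, 193.7]
ee_rot: [-180.0, -0.0, 157.9]
force: [0.5, -0.1, -0.1]
gripper_width: 90.3
gripper_force: 0.0
```

Call:
arm_command(
  motion=[
    {"offset": [0.05, 0, -0.02], "spin": 0},
    {"offset": [0.05, 0, -0.02], "spin": 0},
    {"offset": [0.05, 0, 0], "spin": 0},
    {"offset": [0.03, 0, 0], "spin": 0},
    {"offset": [0, 0, 0], "spin": 0},
  ],
)

```text
time_s: 9.43
ee_pos: [391.6, 241.7, 232.8]
ee_rot: [180.0, 0.0, 158.0]
force: [0.1, 0.5, -0.7]
gripper_width: 90.1
gripper_force: 0.0
```

```bash
python3 look.py l4
python3 - <<'E'
from h import *
for c in("top","side"):
    p,d=env.grab_frame(c)
    h=cv2.cvtColor(p,cv2.COLOR_BGR2HSV)
    w=((200,150,350,280) if c=="top" else (225,190,285,250))
    m=cv2.inRange(h,(16,110,40),(35,255,255)); v,u=np.nonzero(m[w[1]:w[3],w[0]:w[2]]); u=u+w[0];v=v+w[1]
    q=np.array([at_depth(c,a,b,d[b,a]) for a,b in zip(u,v) if d[b,a]>0])
    if len(q)==0: print(c,"none"); continue
    q=q[np.hypot(q[:,0]-560,q[:,1]-174)<45]; top=q[q[:,2]>np.percentile(q[:,2],97)]
    lo=q[q[:,2]<30]; print(c,len(q),"top z",np.percentile(q[:,2],[95,99]).round(1),"disc med",np.median(lo,0).round(1),"ext",lo.min(0).round(1),lo.max(0).round(1))
E
```

```text
9.425 [391.6 241.7 232.8] [1.7998e+02 1.0000e-02 1.5804e+02] 90.12030501558309 [ 0.1  0.5 -0.7]
side brass_guide [232.8 310.6] 0.97 [589.7 397.3  18. ] tool delta [-125.5  218.4  214.9]
side brass_guide [258.3 176. ] 0.69 [545.1 -17.2  18. ] tool delta [-239.  -182.8  214.8]
side brass_guide [247.9 231.2] 0.61 [566.4 182.7  18. ] tool delta [-184.    10.6  214.9]
side brass_guide [287.9 313.2] 0.61 [492.7 403.5  18. ] tool delta [-33.2 187.8 214.9]
side steel_guide [299.1 246.1] 0.8 [462.8 228.3  18. ] tool delta [-71.   14.2 214.8]
side pocket [253.  228.4] 0.83 [556.  166.7  12. ] tool delta [-180.4   -8.1  220.9]
top brass_guide [367.3 204.2] 0.77 [547.4 -37.7  18. ] tool delta [-248.9 -200.9  214.8]
top brass_guide [272.4 198.7] 0.75 [559.5 177.3  18. ] tool delta [-179.8    3.   214.9]
top brass_guide [181.6 188.6] 0.59 [582.4 384.3  18. ] tool delta [-123.6  203.6  214.9]
top brass_guide [176.1 229. ] 0.56 [490.5 395.6  18. ] tool delta [-34.  179.7 214.9]
top steel_guide [250.6 238.7] 0.63 [469.  226.3  18. ] tool delta [-77.5  14.6 214.8]
top pocket [271.5 200. ] 0.81 [557.  179.5  12. ] tool delta [-176.6    4.1  220.9]
top 522 top z [59.3 60.8] disc med [556.5 171.5  19.2] ext [531.5 144.2  12.3] [588.5 201.   26.8]
side 271 top z [57.  57.8] disc med [565.9 180.9  17.4] ext [532.9 148.7  12.8] [589.3 204.   20.8]
```

View pics/l4.png

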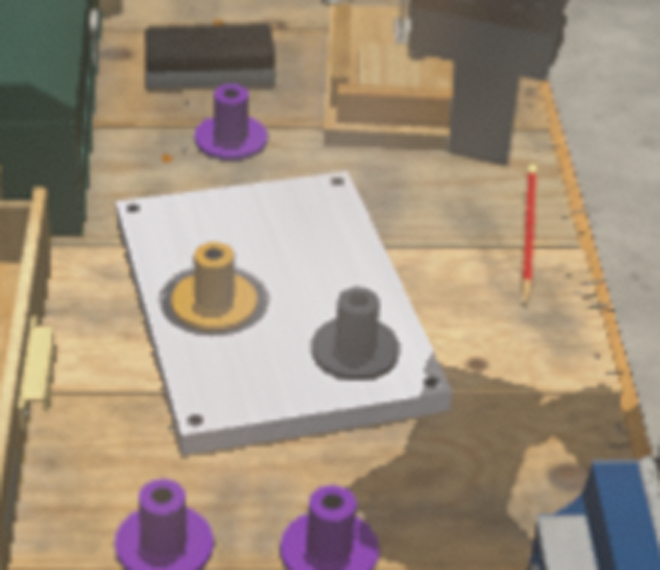

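View pics/l4t.png

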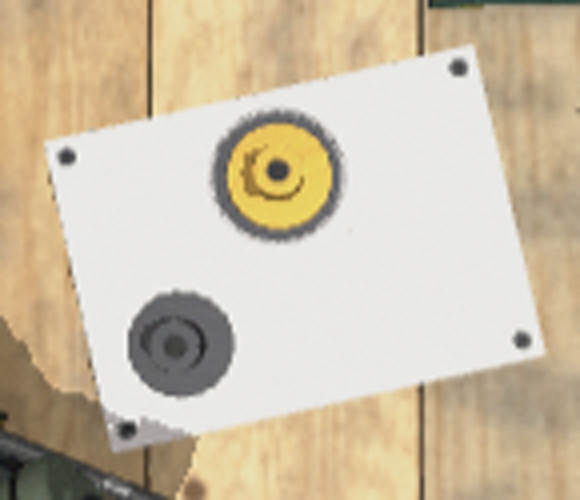

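Both views show the brass disc flat and concentric in the pocket, with a dark ring all round, and the top view puts it at crop (280,177). The steel guide hasn't moved from (181,344), and the gripper is clear.

```bash
python3 -c "
from workcell import env
print(env.job_done())"
```

```text
the job is handed in; nothing more can be done
None
```

The brass guide is seated flat in the pocket and released, the steel guide is where it stood, and the job was handed in at about 10 s; no verdict came back.

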